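# Lift the weighed mill charge off the balance and hold it level

## Task

I need to brush off the weighing pan: slide the balance's glass top door fully back by its blue tab, then lift the green beaker of grinding balls out through the top and hold it upright and still above the balance, its underside at least 6 cm higher than the glass walls, and finish while you are still holding it there. Spill no ball, keep the beaker upright all the way, do not knock the glass or touch the pan, and leave the bottles, bowl and brush beside the balance where they are.

Things in the scene. Friction and masses are not known exactly. Their poses are not given: they have to be found in the camera images.
- balance: white laboratory balance, 340 x 210 mm, fixed on the bench. Origin on the bench under the pan's centre; +x to its rear, z up. Console with display at the front (x -150 to -90 mm, 67 mm high), then the glass chamber (x -90 to 90, y -103 to 103 mm), then the rear housing (x 90 to 190 mm, 163 mm high).
- shield: the chamber's fixed clear glass walls (5 mm) and two aluminium top tracks; origin and axes as the balance's. Inside 170 mm long (x -85 to 85 mm), 187 mm wide between the tracks. Track tops, its highest part, are 178 mm above the bench; the front wall's top 166 mm.
- door (a joint): the chamber's clear glass top door, sliding level in the tracks towards the balance's +x (rear): 0 = shut, 0.16 m = fully back at its end stop. It needs about 2 N, stays where it is left and starts 0 to 50 mm open. Top of the pane 174 mm, of its front strip 176 mm above the bench.
- door_tab (a point): centre of the top face of the blue grip tab on the door's front strip: 12 mm thick along the slide (balance x), 44 mm wide (balance y), 26 mm tall, its top 202 mm above the bench. Moves with the door: 80 mm in front of the pan's centre when shut, 80 mm behind it when fully back.
- pan_top (a point): centre of the top of the round steel weighing pan (110 mm across), 75 mm above the bench; axes as the balance's.
- pan: the weighing pan itself, a 4 mm steel disc; origin at the centre of its underside, 71 mm above the bench.
- beaker: straight-sided, handleless, open stoneware beaker glazed pale green, 58 mm outside diameter, 80 mm high, wall 4 mm, 110 to 210 g without its load; stands on the pan up to 21 mm off the pan's centre. Origin at the centre of its underside, z along its axis, up when it stands.
- ball1: white ceramic grinding ball, 20 mm, 15 g, lying loose in the beaker (lower layer; the heap reaches about 40 mm up in the beaker). Origin at its centre.
- ball2: white ceramic grinding ball, 20 mm, 15 g, lying loose in the beaker (lower layer; the heap reaches about 40 mm up in the beaker). Origin at its centre.
- ball3: white ceramic grinding ball, 20 mm, 15 g, lying loose in the beaker (lower layer; the heap reaches about 40 mm up in the beaker). Origin at its centre.
- ball4: white ceramic grinding ball, 20 mm, 15 g, lying loose in the beaker (upper layer; the heap reaches about 40 mm up in the beaker). Origin at its centre.
- ball5: white ceramic grinding ball, 20 mm, 15 g, lying loose in the beaker (upper layer; the heap reaches about 40 mm up in the beaker). Origin at its centre.
- ball6: white ceramic grinding ball, 20 mm, 15 g, lying loose in the beaker (upper layer; the heap reaches about 40 mm up in the beaker). Origin at its centre.
- pink_bottle: bystander: pink underglaze bottle, 48 mm wide, 135 mm high, standing on the bench left of the balance (its +y side). Origin at the centre of its underside.
- green_bottle: bystander: green underglaze bottle, 48 mm wide, 135 mm high, standing left of the balance. Origin at the centre of its underside.
- coral_bowl: bystander: coral red bowl, 100 mm across, 50 mm high, standing right of the balance (its -y side). Origin at the centre of its underside.
- pan_brush: bystander: the brush for the pan, lying on the bench right of the balance, handle towards the front. Origin under its middle, on the bench.

How it is judged:
By the outcome, as a careful person would: the job done as asked, in the order asked, and still so for the second after the job is handed in, while the arm keeps its last pose, push and grip.
It also fails if it takes over 45 s, if anything falls off the work surface, if the arm or the gripper's body presses on something with over 40 N, if the wrist force passes 120 N, or if a joint passes its speed limit or range.

## Robot

A 6-joint arm with a two-finger parallel gripper is mounted at the origin on the work surface. World frame = base frame: x ahead of the robot, y to its left, z up, the work surface at z = 0. Lengths are in mm, angles in rad, forces in N, time in s.
With the tool pointing down it reaches from about 350 to 875 mm from the base axis. Payload 4.2 kg.
Tool frame: the origin (TCP) lies on the mounting face of the last link; the fingertips stand 173 mm ahead of it and the grasp point (between the pads) lies 155 mm ahead of it; z points along the fingers, y is the line along which they close (so a half turn about z gives the same grasp; the last joint's range is limited). The gripper opens to 85 mm and grips with 20 to 120 N. Pads are 22 mm wide; open, the fingers measure 114 mm over their backs; the gripper's body (76 mm by 85 mm) begins 54 mm behind the grasp point. The pads swing forward as they close: fully open they stand 13 mm farther back than shut.
Start: joints at [1.526, 0.385, 0.008, 0, -1.194, -0.259], TCP at [186.935, 596.368, 404.712] pointing down, gripper open.
Joint ranges: [-3.14, 3.14], [-1.21, 2.06], [-1.07, 1.41], [-3.16, 2.05], [-2.99, -0.16], [-3.1, 3.1]. Speed limits (rad/s): [2.79, 2.79, 3.14, 3.14, 3.14, 3.14].

## Interface

Orientations are given as a unit quaternion [x, y, z, w].
In Python, from bench import arm gives the robot as it stands. The module is installed in compiled form; this text tells all that it offers.
- The arm moves only by the tool move_arm, never from a script. Its arguments are lists of equal length, an entry for each row: "fingers": the finger opening in mm, from 0 to 85.4; "travel": the shift along the tool's x, y, z in mm, a list of three; "dr": the turn, a rotation vector about the tool's x, y, z in rad, a list of three. A call has 1 to 10 rows; each row is the pose to reach, as a shift and turn from the pose commanded when the call began, along the tool's axes at that moment; what a row does not reach only later rows make up. A row lasts 1/10 s, in which the tool goes at most 50 mm and 8.59 degrees, less where a joint would pass 70% of its speed; a pose out of reach is approached as far as the arm can. A call with a gripper value outside its range is refused whole. The fingers move at their own pace and stop on an object; the grip force is fixed at half the most. Time passes only in rows, so rows that repeat a pose let the fingers close. It gives the time, the measured TCP pose, the force, the opening and the grip force at its end, in the units of the state.
- arm.read_state(): the state, without advancing time (a new reading comes with each control period).
- arm.get_image(name): name is "side" or "top"; returns the picture (384x512x3 uint8, red, green, blue); there is no depth.
- arm.camera_model(name): a dict with "intrinsics" (3x3 intrinsics, pixels), "k1" (the pictures are not rectified: a ray, as slopes to the right and down, at radius r is drawn at 1 + k1 r^2 times it, then the intrinsics apply), "pose" (4x4, takes a point from camera to world coordinates). Camera axes: x right, y up, looking along -z (the intrinsics and any distortion apply to the point x, -y, -z); pixel columns grow to the right and rows downward; lengths in mm; the calibration is good to about 2 mm. A picture is of the moment at which its call begins. camera_model takes no time and is no camera call.
- arm.job_done(): hands the job in; it is judged then, once.
The state is a dict: "clock": time; "joints": joint angles; "joint_vel": joint speeds; "joint_efforts": joint torques, N m; "position": TCP position; "ee_rot": TCP orientation; "contact_force": force on the tool from outside, world axes, zero at the start; "wrist_torque": the same for the moment, N m; "gripper_width": finger opening in mm; "grasp_force": force on a finger pad.
Only numpy, scipy, OpenCV 4.12 (cv2) and the standard library are available. Lean on these libraries where they do the work, as an engineer would, in place of code of your own. Each camera call takes 0.05 s, during which the arm holds its last target. There are 200 camera calls.

## Working session

There is one attempt and no reset: what is moved stays moved. The work goes in short steps, Python scripts to look and compute and a tool call to move; the robot and the scene stay as the last step left them, time stands still between calls to the robot, and variables do not carry over. Pictures are saved under pics/ and viewed, at most 10 in all, crops included, and the job is handed in when it is done.

Besides the shell and the picture viewer there is one more tool, called after "Request:" by a JSON object that holds its "op" and its "data". move_arm: Moves the arm, as the interface text tells. Its arguments: {"type":"object","properties":{"fingers":{"type":"array","items":{"type":"number"}},"travel":{"type":"array","items":{"type":"array","items":{"type":"number"}}},"dr":{"type":"array","items":{"type":"array","items":{"type":"number"}}}},"required":["fingers","travel","dr"]}

```bash
mkdir -p pics; cat > h.py <<'E'
import numpy as np, cv2
from bench import arm
from scipy.spatial.transform import Rotation as R
def ray(cm,u,v):
    K=np.array(cm["intrinsics"]);P=np.array(cm["pose"])
    d=np.array([(u-K[0,2])/K[0,0],(v-K[1,2])/K[1,1]]);s=d.copy()
    for _ in range(20): s=d/(1+cm["k1"]*(s@s))
    r=P[:3,:3]@np.array([s[0],-s[1],-1]);return P[:3,3],r/np.linalg.norm(r)
def onz(cm,u,v,z):
    o,r=ray(cm,u,v);return o+r*(z-o[2])/r[2]
def proj(cm,p):
    K=np.array(cm["intrinsics"]);P=np.array(cm["pose"])
    q=P[:3,:3].T@(np.asarray(p,float)-P[:3,3]);s=np.array([q[0],-q[1]])/-q[2]
    s=s*(1+cm["k1"]*(s@s));return np.array([K[0,0]*s[0]+K[0,2],K[1,1]*s[1]+K[1,2]])
E
python3 - <<'E'
from h import *
for n in("side","top"):
    im=arm.get_image(n);cv2.imwrite(f"pics/{n}0.png",im[:,:,::-1])
    cm=arm.camera_model(n);print(n,np.round(cm["pose"],3).tolist(),cm["intrinsics"],cm["k1"])
s=arm.read_state();print(s["position"],s["ee_rot"],R.from_quat(s["ee_rot"]).as_matrix().round(3),s["gripper_width"],s["clock"])
E
```

```text
side [[0.444, 0.619, -0.648, -26.178], [-0.896, 0.313, -0.314, -252.542], [0.008, 0.72, 0.694, 813.731], [0.0, 0.0, 0.0, 1.0]] [[480.2478055    0.         254.60948279]
 [  0.         480.2478055  191.16422228]
 [  0.           0.           1.        ]] 0.04866889146857337
top [[-0.014, 0.981, -0.196, 438.124], [-1.0, -0.008, 0.03, 63.175], [0.028, 0.196, 0.98, 1003.829], [0.0, 0.0, 0.0, 1.0]] [[379.72298625   0.         255.18367878]
 [  0.         379.72298625 188.67089995]
 [  0.           0.           1.        ]] -0.07316413956096954
[186.88424732 596.21511238 403.75824029] [ 9.88472714e-01 -1.51396092e-01 -8.42331940e-05  9.53653074e-04] [[ 0.954 -0.299 -0.   ]
 [-0.299 -0.954 -0.002]
 [ 0.     0.002 -1.   ]] 85.0641905811782 0.1
```

View pics/top0.png

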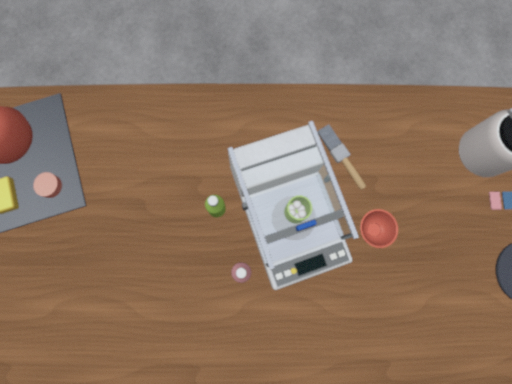

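View pics/side0.png

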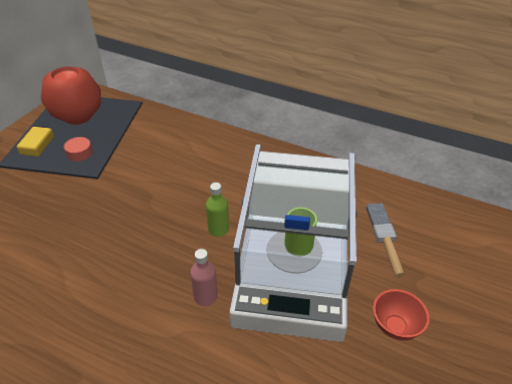

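Both pictures show the balance yawed about 17°. In the top view the tab is at (306,226), the beaker at (298,209) and the console front at (275,287)-(351,260). In the side view the tab is at (297,222) and the beaker at (300,232). Next I measure these.

```bash
cat > m.py <<'E'
from h import *
t=arm.camera_model("top");s=arm.camera_model("side")
def blobs(im,lo,hi,box):
    m=cv2.inRange(cv2.cvtColor(im,cv2.COLOR_BGR2HSV),lo,hi)
    k=np.zeros_like(m);x0,y0,x1,y1=box;k[y0:y1,x0:x1]=m[y0:y1,x0:x1]
    c=max(cv2.findContours(k,cv2.RETR_EXTERNAL,cv2.CHAIN_APPROX_NONE)[0],key=cv2.contourArea)
    return c
E
python3 - <<'E'
from m import *
T=cv2.imread("pics/top0.png");S=cv2.imread("pics/side0.png")
ct=blobs(T,(105,120,50),(130,255,255),(260,190,350,250));print("tab top",cv2.minAreaRect(ct),cv2.boundingRect(ct))
cs=blobs(S,(105,120,50),(130,255,255),(270,200,330,245));print("tab side",cv2.minAreaRect(cs))
g=blobs(T,(30,70,60),(50,255,255),(270,185,330,240));print("beaker top",cv2.boundingRect(g),cv2.minEnclosingCircle(g))
gs=blobs(S,(30,70,60),(50,255,255),(270,195,330,265));print("beaker side",cv2.boundingRect(gs))
c=cv2.minAreaRect(ct)[0];print(onz(t,*c,202),onz(t,*c,195)); c=cv2.minAreaRect(cs)[0];print(onz(s,*c,195))
c=cv2.minEnclosingCircle(g)[0];print("rim",onz(t,*c,155))
for p in((274,288),(351,260)):print(onz(t,*p,67))
a=cv2.resize(T[115:295,220:365],None,fx=4,fy=4,interpolation=cv2.INTER_CUBIC)[:600]
a=cv2.resize(T[118:292,222:364],None,fx=3.4,fy=3.4,interpolation=cv2.INTER_CUBIC)
cv2.imwrite("pics/topc.png",a)
b=cv2.resize(S[145:340,220:375],None,fx=3,fy=3,interpolation=cv2.INTER_CUBIC);cv2.imwrite("pics/sidec.png",b)
E
```

```text
tab top ((305.70001220703125, 225.10003662109375), (5.059643268585205, 20.238576889038086), 71.56504821777344) (296, 220, 20, 11)
tab side ((296.66461181640625, 222.01828002929688), (24.51580047607422, 12.699625968933105), 6.340191841125488)
beaker top (287, 196, 24, 21) ((298.70654296875, 207.82130432128906), 12.041827201843262)
beaker side (285, 232, 30, 24)
[518.38304076 -67.52643147 202.        ] [519.08370224 -68.66746045 195.        ]
[514.82184933 -71.88587247 195.        ]
rim [562.51944302 -60.74109484 155.        ]
[381.01368798  -7.25084688  67.        ]
[ 444.3084478  -198.63977702   67.        ]
```

View pics/topc.png

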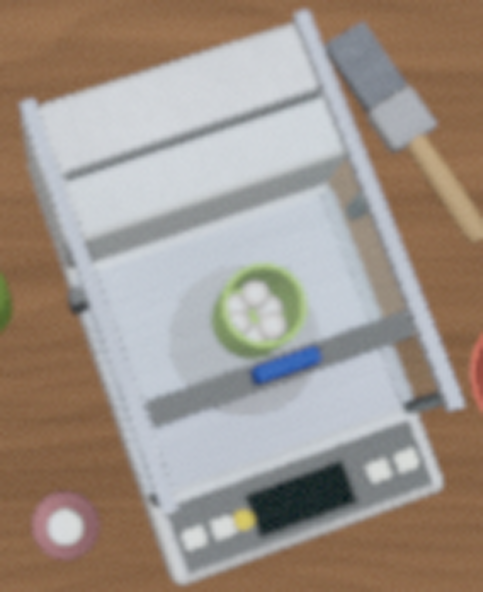

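View pics/sidec.png

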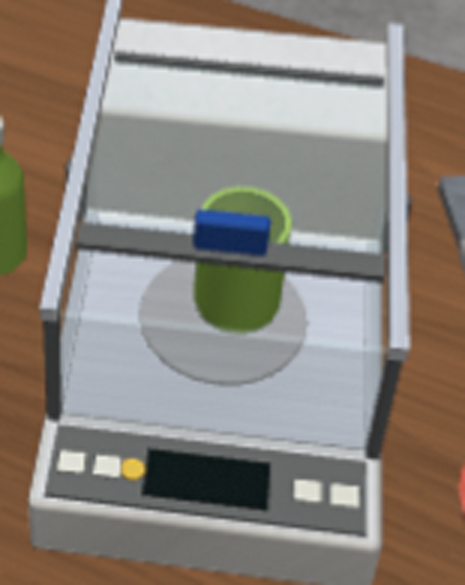

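Crop of the top view (scale 3.4, offset (222,118)): console front corners at (182,583) and (440,487), left track running (28,103)-(170,508), right track (304,14)-(455,408), tab at (287,365), and the pan disc around (245,338). Crop of the side view: the tab stands at (232,231) in front of the beaker, which is centred near (240,260).

```bash
python3 - <<'E'
from m import *
f=lambda p:(222+p[0]/3.4-.35,118+p[1]/3.4-.35)
C=[onz(t,*f(p),67)[:2] for p in((182,583),(440,487))]
L=[onz(t,*f(p),178)[:2] for p in((170,508),(28,103))];Rr=[onz(t,*f(p),178)[:2] for p in((455,408),(304,14))]
ang=lambda v:np.degrees(np.arctan2(v[1],v[0]))
print("C",C,ang(C[0]-C[1])-90,np.linalg.norm(C[0]-C[1]))
print("L",L,ang(L[1]-L[0]),np.linalg.norm(L[1]-L[0]));print("R",Rr,ang(Rr[1]-Rr[0]))
print("pan",onz(t,*f((245,338)),75))
T=cv2.imread("pics/top0.png");S=cv2.imread("pics/side0.png")
ct=blobs(T,(105,120,50),(130,255,255),(260,190,350,250)).reshape(-1,2)
# tab two-view triangulation of centres (top view sees mostly the top face)
def tri(u,v):
    o1,r1=ray(t,*u);o2,r2=ray(s,*v);A=np.stack([r1,-r2],1);k=np.linalg.lstsq(A,o2-o1,rcond=None)[0]
    a,b=o1+k[0]*r1,o2+k[1]*r2;return (a+b)/2,np.linalg.norm(a-b)
g=lambda p:(220+p[0]/3-.33,145+p[1]/3-.33)
print("tab corners side top edge z202",[onz(s,*g(p),202).round(1) for p in((196,211),(270,217))])
print("tab tri",tri((305.7,225.1),(296.66,222)))
# rim centre in side: outer ellipse l/r extremes (201..292), top 186
print("rim side",onz(s,*g((246.5,220)),155))
print("rim top", onz(t,*f((261.5,311)),155))
yaw=np.radians(17.8)
E
```

```text
C [array([378.32556549, -10.03737585]), array([ 442.15595929, -198.67248498])] 18.69480348919444 199.14196837875744
L [array([431.66727298,   5.17881366]), array([697.58641233,  94.12262182])] 18.49389773225041 280.399696298503
R [array([ 491.70572157, -180.3861057 ]), array([760.16557773, -93.73249467])] 17.88906843595504
pan [551.34038616 -59.20395738  75.        ]
tab corners side top edge z202 [array([514.8, -49.3, 202. ]), array([529.8, -89.6, 202. ])]
tab tri (array([519.83146604, -69.8960219 , 189.08429078]), np.float64(0.6024381235880532))
rim side [563.52646499 -64.91403275 155.        ]
rim top [559.55011052 -60.30576748 155.        ]
```

```bash
cat > go.py <<'E'
import sys
from h import *
O=np.array([550.5,-58.7]);yaw=np.radians(18.3)
c,s_=np.cos(yaw),np.sin(yaw);B=np.array([[c,-s_],[s_,c]])
# tool: z down, y along balance -y, x along balance +x
Rt=np.array([[c,s_,0],[s_,-c,0],[0,0,-1.]])
def go(bx,by,z):
    s=arm.read_state();Rc=R.from_quat(s["ee_rot"]).as_matrix();p=np.append(O+B@[bx,by],z)
    d=Rc.T@(p-s["position"]);w=R.from_matrix(Rc.T@Rt).as_rotvec()
    bp=B.T@(np.array(s["position"])[:2]-O)
    print("clock",s["clock"],"at b",bp.round(1),s["position"][2].round(1),"q",np.round(s["joints"],2),"F",np.round(s["contact_force"],1),"w",round(s["gripper_width"],1),"g",np.round(s["grasp_force"],1))
    print("travel",d.round(1),"dr",w.round(4),"|d|",np.linalg.norm(d).round(1))
if __name__=="__main__": go(*map(float,sys.argv[1:4]))
E
python3 go.py -75 0.5 410
```

```text
clock 0.1 at b [-139.6  736. ] 403.8 q [ 1.53  0.39  0.01 -0.   -1.19 -0.26] F [ 0.5  0.  -0.2] w 85.1 g 0.0
travel [481.8 559.4  -5.1] dr [ 1.900e-03  5.000e-04 -6.234e-01] |d| 738.3
```

Request:
{"op": "move_arm", "data": {"fingers": [0,0,0,0,0,0,0,0,0,0], "travel": [[482,559,-5],[482,559,-5],[482,559,-5],[482,559,-5],[482,559,-5],[482,559,-5],[482,559,-5],[482,559,-5],[482,559,-5],[482,559,-5]], "dr": [[0.002,0,-0.623],[0.002,0,-0.623],[0.002,0,-0.623],[0.002,0,-0.623],[0.002,0,-0.623],[0.002,0,-0.623],[0.002,0,-0.623],[0.002,0,-0.623],[0.002,0,-0.623],[0.002,0,-0.623]]}}

```text
clock: 1.1
position: [385.2, 135.3, 408.2]
ee_rot: [0.987, 0.159, 0.0, -0.001]
contact_force: [1.2, 0.6, 1.3]
gripper_width: 0.4
grasp_force: 0.0
```

```bash
python3 go.py -75 0.5 410
```

```text
clock 1.1 at b [-96.  236.1] 408.2 q [ 0.74  0.   -0.47 -0.   -1.09  1.15] F [1.2 0.6 1.3] w 0.4 g 0.0
travel [ 20.9 235.6  -2.3] dr [-0.0022 -0.001   0.0005] |d| 236.5
```

Request:
{"op": "move_arm", "data": {"fingers": [0,0,0,0,0,0,0,0], "travel": [[21,235,-2],[21,235,-2],[21,235,-2],[21,235,-2],[21,235,-2],[21,235,-2],[21,235,-2],[21,235,-2]], "dr": [[0,0,0],[0,0,0],[0,0,0],[0,0,0],[0,0,0],[0,0,0],[0,0,0],[0,0,0]]}}

```text
clock: 1.9
position: [478.5, -78.7, 409.4]
ee_rot: [0.987, 0.159, -0.0, -0.001]
contact_force: [0.4, 0.7, 0.0]
gripper_width: -0.0
grasp_force: 0.0
```

```bash
python3 go.py -75 0.5 357; python3 - <<'E'
from m import *
for n in("top","side"): cv2.imwrite(f"pics/{n}1.png",arm.get_image(n)[:,:,::-1])
S=cv2.imread("pics/side1.png");T=cv2.imread("pics/top1.png")
a=cv2.resize(S[60:340,190:390],None,fx=2,fy=2);b=cv2.resize(T[100:380,200:400],None,fx=2,fy=2)
cv2.imwrite("pics/c1.png",np.hstack([a,b])[:,:800])
E
```

```text
clock 1.9 at b [-74.6   3.6] 409.4 q [ 0.17  0.14 -0.31 -0.   -1.12  1.72] F [0.4 0.7 0. ] w -0.0 g 0.0
travel [-0.4  3.2 52.4] dr [-0.0023  0.      0.0004] |d| 52.5
```

View pics/c1.png

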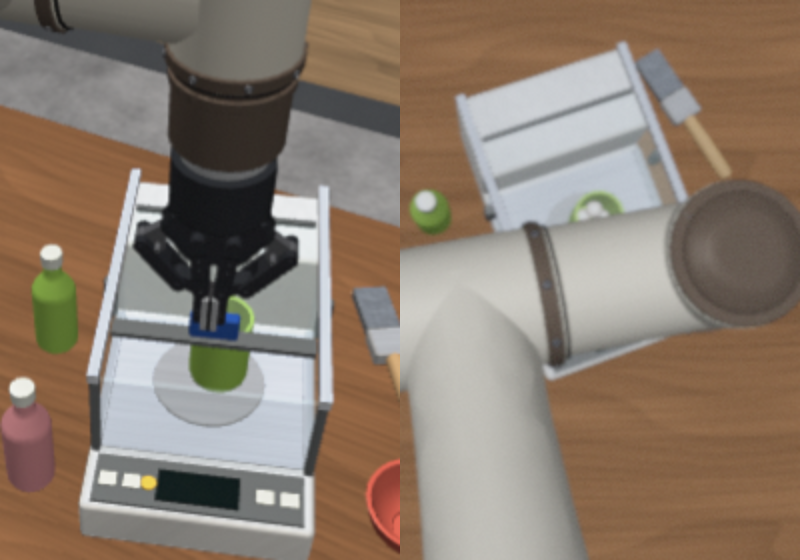

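The left half (side view) shows the closed fingers hanging in front of and above the tab, with tips at about (208,325) in the crop; the right half shows the arm covering the front of the balance. Nothing is displaced. I'll descend in front of the tab.

Request:
{"op": "move_arm", "data": {"fingers": [0,0,0,0], "travel": [[0,1,20],[0,1,40],[0,1,52],[0,1,52]], "dr": [[0,0,0],[0,0,0],[0,0,0],[0,0,0]]}}

```text
clock: 2.4
position: [478.5, -79.1, 356.3]
ee_rot: [0.987, 0.16, -0.002, -0.001]
contact_force: [-0.5, -0.2, 0.7]
gripper_width: 0.3
grasp_force: 0.0
```

```bash
python3 go.py 63 0.5 357; python3 - <<'E'
from m import *
S=arm.get_image("side")[:,:,::-1].copy()
p=np.array(arm.read_state()["position"]);print(proj(s,p-[0,0,173]))
a=cv2.resize(S[180:280,240:350],None,fx=5,fy=5,interpolation=cv2.INTER_CUBIC);cv2.imwrite("pics/c2.png",a)
E
```

```text
clock 2.4 at b [-74.8   3.3] 356.3 q [ 0.17  0.19 -0.4  -0.   -0.99  1.72] F [-0.5 -0.2  0.7] w 0.3 g 0.0
travel [137.8   3.   -1.2] dr [-0.0029  0.0029  0.0015] |d| 137.8
[292.05628264 241.54429506]
```

View pics/c2.png

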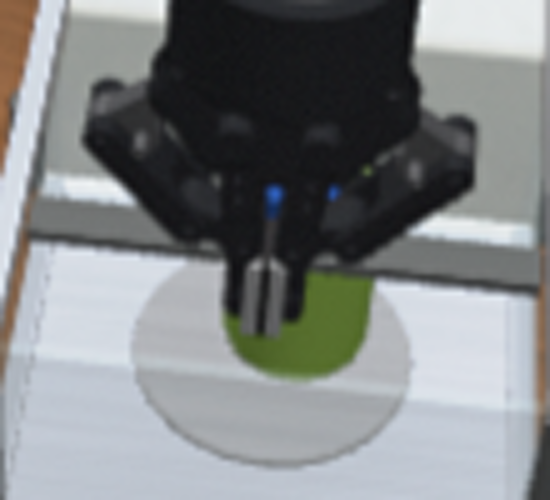

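The fingers are lowered in front of the tab: tip at crop (262,335), with the tab's blue showing behind it at (275,195)-(333,190). Both fit the expected geometry, so I'll push slowly.

Request:
{"op": "move_arm", "data": {"fingers": [0,0,0,0,0,0,0,0,0,0], "travel": [[8,3,-1],[15,3,-1],[19,3,-1],[22,3,-1],[25,3,-1],[29,3,-1],[34,3,-1],[40,3,-1],[46,3,-1],[52,3,-1]], "dr": [[0,0,0],[0,0,0],[0,0,0],[0,0,0],[0,0,0],[0,0,0],[0,0,0],[0,0,0],[0,0,0],[0,0,0]]}}

```text
clock: 3.45
position: [530.0, -66.3, 358.6]
ee_rot: [0.987, 0.159, -0.0, -0.001]
contact_force: [-1.8, -0.4, 0.5]
gripper_width: 0.0
grasp_force: 0.9
```

```bash
python3 go.py 63 0.5 357
```

```text
clock 3.45 at b [-21.9  -0.8] 358.6 q [ 0.18  0.27 -0.28 -0.   -1.02  1.71] F [-1.8 -0.4  0.5] w 0.0 g 0.9
travel [84.9 -1.3  1.6] dr [-0.002  -0.0003 -0.0002] |d| 84.9
```

Request:
{"op": "move_arm", "data": {"fingers": [0,0,0,0,0,0,0,0,0,0], "travel": [[8,-1,1],[16,-1,1],[24,-1,1],[32,-1,1],[40,-1,1],[48,-1,1],[55,-1,1],[61,-1,1],[66,-1,1],[69,-1,1]], "dr": [[0,0,0],[0,0,0],[0,0,0],[0,0,0],[0,0,0],[0,0,0],[0,0,0],[0,0,0],[0,0,0],[0,0,0]]}}

```text
clock: 4.45
position: [595.1, -43.7, 357.6]
ee_rot: [0.987, 0.159, 0.0, -0.001]
contact_force: [-1.9, -0.0, -0.3]
gripper_width: 0.3
grasp_force: 0.8
```

```bash
python3 go.py 63 0.5 357
```

```text
clock 4.45 at b [47.1  0.2] 357.6 q [ 0.2   0.37 -0.13 -0.   -1.06  1.69] F [-1.9 -0.  -0.3] w 0.3 g 0.8
travel [15.9 -0.3  0.6] dr [-0.002  -0.0006 -0.0001] |d| 15.9
```

Still sliding at 1.9 N. I'll continue slowly to the stop.

Request:
{"op": "move_arm", "data": {"fingers": [0,0,0,0,0,0], "travel": [[3,0,0],[6,0,0],[9,0,0],[11,0,0],[13,0,0],[13,0,0]], "dr": [[0,0,0],[0,0,0],[0,0,0],[0,0,0],[0,0,0],[0,0,0]]}}

```text
clock: 5.05
position: [607.4, -39.8, 357.7]
ee_rot: [0.987, 0.159, 0.0, -0.001]
contact_force: [-0.9, 0.1, -0.3]
gripper_width: -0.1
grasp_force: 0.4
```

Request:
{"op": "move_arm", "data": {"fingers": [0,0,0,0], "travel": [[1,0,0],[2,0,0],[3,0,0],[3,0,0]], "dr": [[0,0,0],[0,0,0],[0,0,0],[0,0,0]]}}

```text
clock: 5.45
position: [610.0, -38.9, 357.7]
ee_rot: [0.987, 0.159, 0.0, -0.001]
contact_force: [-1.6, 0.1, -0.8]
gripper_width: -0.7
grasp_force: 0.6
```

Request:
{"op": "move_arm", "data": {"fingers": [0,0,0,0], "travel": [[1,0,0],[2,0,0],[3,0,0],[3,0,0]], "dr": [[0,0,0],[0,0,0],[0,0,0],[0,0,0]]}}

```text
clock: 5.85
position: [611.5, -38.5, 357.7]
ee_rot: [0.987, 0.159, -0.003, -0.001]
contact_force: [-7.0, -0.9, 3.0]
gripper_width: -0.2
grasp_force: 3.6
```

The force rose to 7 N with no further motion, at bx≈64 (63 expected), so the door is at its stop. I'll back off, rise, go above the beaker and open.

Request:
{"op": "move_arm", "data": {"fingers": [0,0,0,60,85,85,85,85], "travel": [[-8,0,0],[-20,0,-15],[-40,5,-30],[-54,8,-30],[-54,8,-30],[-54,8,-30],[-54,8,-30],[-54,8,-30]], "dr": [[0,0,0],[0,0,0],[0,0,0],[0,0,0],[0,0,0],[0,0,0],[0,0,0],[0,0,0]]}}

```text
clock: 6.65
position: [564.5, -62.3, 387.0]
ee_rot: [0.987, 0.159, -0.0, -0.001]
contact_force: [0.3, -0.2, 0.5]
gripper_width: 71.9
grasp_force: 0.0
```

```bash
python3 go.py 10.5 -7.6 287; python3 - <<'E'
from m import *
S=arm.get_image("side")[:,:,::-1].copy();T=arm.get_image("top")[:,:,::-1].copy()
cv2.imwrite("pics/side3.png",S)
for im,n in((S,"s"),(T,"t")):
  try: print(n,cv2.boundingRect(blobs(im,(30,70,60),(50,255,255),(262,180,340,270))))
  except Exception as e: print(e)
a=cv2.resize(S[130:300,220:380],None,fx=3.5,fy=3.5,interpolation=cv2.INTER_CUBIC)
cv2.imwrite("pics/c3.png",a)
E
```

```text
clock 6.65 at b [12.2 -7.8] 387.0 q [ 0.17  0.3  -0.16 -0.   -1.11  1.72] F [ 0.3 -0.2  0.5] w 71.9 g 0.0
travel [ -1.7   0.  100. ] dr [-0.002   0.0001  0.0001] |d| 100.0
s (285, 207, 32, 49)
t (286, 210, 25, 13)
```

View pics/c3.png

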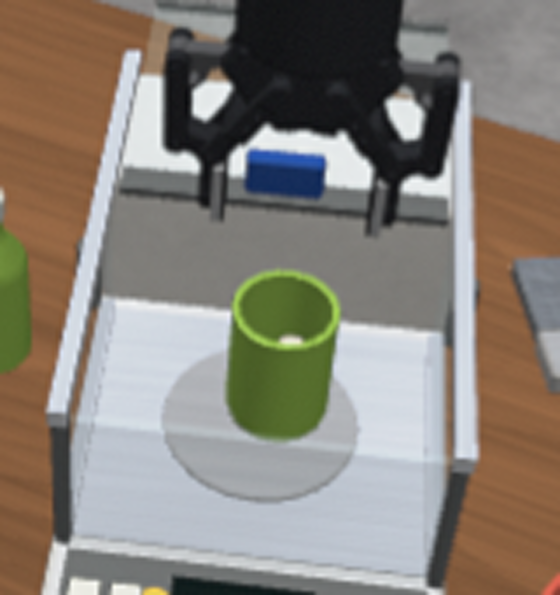

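The door is fully back, with the strip by the housing and the tab at crop (285,173). The beaker stands clear with its rim centre at (286,309), and the open fingertips are at (217,218) and (375,235).

```bash
python3 - <<'E'
from m import *
from go import O,B
S=cv2.imread("pics/side3.png")
g=blobs(S,(30,70,60),(50,255,255),(262,180,340,270))
f=lambda p:(220+p[0]/3.5-.36,130+p[1]/3.5-.36)
b=lambda p:B.T@(p[:2]-O)
print("rim side",b(onz(s,*f((286,309)),155)))
p=np.array([564.5,-62.3,387.])
for tip in(162,173):
    u=proj(s,p-[0,0,tip]);print("pred tips px",u, "seen",f((296,226)))
    print(" seen tips on plane",b(onz(s,*f((296,226)),387-tip)), "true",b(p))
print("tab now (rear top edge)",b(onz(s,*f((286,151)),202)))
# beaker left/right side edges -> axis bearing at mid height
m=g.reshape(-1,2)
for v in(225,232,240):
    r=m[m[:,1]==v,0];c=(r.min()+r.max())/2;print("axis z?",v,r.min(),r.max())
E
```

```text
rim side [10.48066529 -9.08428314]
pred tips px [303.68479325 190.23072804] seen (304.21142857142854, 194.21142857142854)
 seen tips on plane [ 2.19703574 -9.40578427] true [12.16158385 -7.8138261 ]
pred tips px [303.19870564 194.67045126] seen (304.21142857142854, 194.21142857142854)
 seen tips on plane [13.60517823 -9.52609849] true [12.16158385 -7.8138261 ]
tab now (rear top edge) [83.96335641 -0.35440503]
axis z? 225 286 315
axis z? 232 286 314
axis z? 240 285 313
```

Request:
{"op": "move_arm", "data": {"fingers": [85,85,85,85,85,85,85,85,85,85], "travel": [[-2,0,0],[-2,0,10],[-2,0,24],[-2,0,38],[-2,0,52],[-2,0,66],[-2,0,80],[-2,0,92],[-2,0,100],[-2,0,100]], "dr": [[0,0,0],[-0.002,0,0],[-0.002,0,0],[-0.002,0,0],[-0.002,0,0],[-0.002,0,0],[-0.002,0,0],[-0.002,0,0],[-0.002,0,0],[-0.002,0,0]]}}

```text
clock: 7.75
position: [561.7, -63.1, 286.2]
ee_rot: [0.987, 0.159, -0.001, -0.0]
contact_force: [0.5, 0.6, 0.4]
gripper_width: 84.6
grasp_force: 0.0
```

```bash
python3 go.py 10.2 -7.5 287; python3 - <<'E'
from m import *
S=arm.get_image("side")[:,:,::-1].copy()
a=cv2.resize(S[130:300,220:380],None,fx=3.5,fy=3.5,interpolation=cv2.INTER_CUBIC)
cv2.imwrite("pics/c4.png",a)
E
```

```text
clock 7.75 at b [ 9.3 -7.7] 286.2 q [ 0.17  0.4  -0.3  -0.   -0.88  1.72] F [0.5 0.6 0.4] w 84.6 g 0.0
travel [ 0.9 -0.2 -0.8] dr [-0.0005  0.0022 -0.0004] |d| 1.2
```

View pics/c4.png

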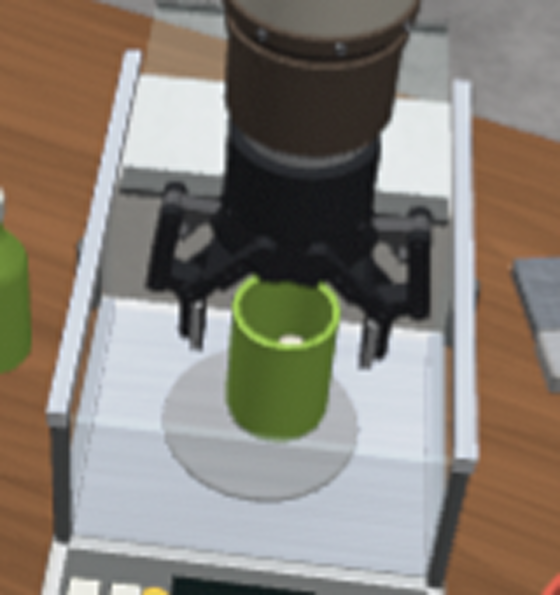

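The fingers straddle the beaker: tips at (197,348) and (366,368), midpoint 281, beaker axis at 282. I'll close gently.

Request:
{"op": "move_arm", "data": {"fingers": [78,72,67,63,60,58,55,45,40,40], "travel": [[1,0,0],[1,0,0],[1,0,0],[1,0,0],[1,0,0],[1,0,0],[1,0,0],[1,0,0],[1,0,0],[1,0,0]], "dr": [[0,0,0],[0,0,0],[0,0,0],[0,0,0],[0,0,0],[0,0,0],[0,0,0],[0,0,0],[0,0,0],[0,0,0]]}}

```text
clock: 8.8
position: [563.2, -62.8, 288.4]
ee_rot: [0.987, 0.159, 0.001, 0.0]
contact_force: [-1.8, -0.8, 5.4]
gripper_width: 57.0
grasp_force: 63.7
```

Request:
{"op": "move_arm", "data": {"fingers": [40,40,40,40,40,40,40,40,40,40], "travel": [[0,0,-1],[0,0,-3],[0,0,-6],[0,0,-10],[0,0,-14],[0,0,-18],[0,0,-22],[0,0,-26],[0,0,-30],[0,0,-34]], "dr": [[0,0,0],[0,0,0],[0,0,0],[0,0,0],[0,0,0],[0,0,0],[0,0,0],[0,0,0],[0,0,0],[0,0,0]]}}

```text
clock: 9.8
position: [563.0, -62.7, 322.1]
ee_rot: [0.987, 0.159, 0.0, -0.0]
contact_force: [-0.5, -0.2, -3.3]
gripper_width: 57.3
grasp_force: 64.2
```

```bash
python3 go.py 10.2 -7.5 477; python3 - <<'E'
from m import *
S=arm.get_image("side")[:,:,::-1].copy()
a=cv2.resize(S[130:300,220:380],None,fx=3.5,fy=3.5,interpolation=cv2.INTER_CUBIC)
cv2.imwrite("pics/c5.png",a)
E
```

```text
clock 9.8 at b [10.6 -7.7] 322.1 q [ 0.18  0.36 -0.25  0.   -0.96  1.71] F [-0.5 -0.2 -3.3] w 57.3 g 64.2
travel [  -0.3   -0.2 -154.9] dr [ 0.0001 -0.0007 -0.0003] |d| 154.9
```

View pics/c5.png

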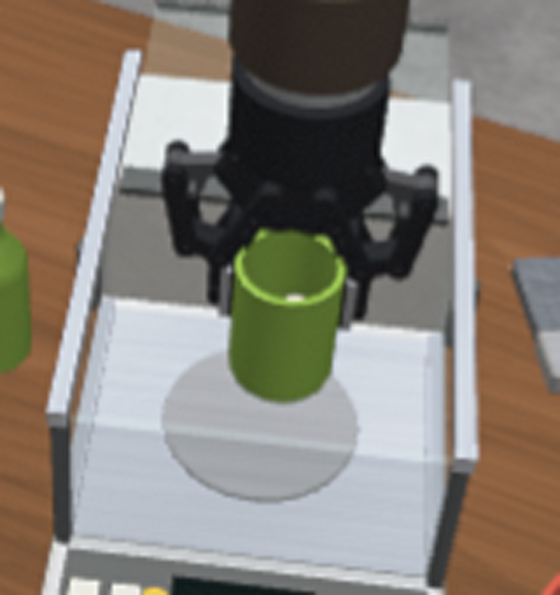

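The beaker is clear of the pan, upright and firmly held, with its base at crop (283,395), above where it stood; the force reads −3.3 N. Lifting on.

Request:
{"op": "move_arm", "data": {"fingers": [40,40,40,40,40,40,40,40,40,40], "travel": [[0,0,-5],[0,0,-11],[0,0,-18],[0,0,-26],[0,0,-34],[0,0,-42],[0,0,-50],[0,0,-58],[0,0,-66],[0,0,-74]], "dr": [[0,0,0],[0,0,0],[0,0,0],[0,0,0],[0,0,0],[0,0,0],[0,0,0],[0,0,0],[0,0,0],[0,0,0]]}}

```text
clock: 10.85
position: [562.9, -62.7, 396.4]
ee_rot: [0.987, 0.159, 0.0, -0.0]
contact_force: [0.2, 0.4, -3.5]
gripper_width: 56.9
grasp_force: 64.2
```

Request:
{"op": "move_arm", "data": {"fingers": [40,40,40,40,40,40,40,40,40,40], "travel": [[0,0,-8],[0,0,-16],[0,0,-24],[0,0,-32],[0,0,-40],[0,0,-48],[0,0,-56],[0,0,-64],[0,0,-71],[0,0,-77]], "dr": [[0,0,0],[0,0,0],[0,0,0],[0,0,0],[0,0,0],[0,0,0],[0,0,0],[0,0,0],[0,0,0],[0,0,0]]}}

```text
clock: 11.85
position: [562.9, -62.7, 473.4]
ee_rot: [0.987, 0.159, 0.0, 0.0]
contact_force: [1.1, -0.1, -2.5]
gripper_width: 56.9
grasp_force: 64.2
```

Request:
{"op": "move_arm", "data": {"fingers": [40,40,40,40,40,40,40,40,40,40], "travel": [[0,0,-4],[0,0,-6],[0,0,-7],[0,0,-7],[0,0,-7],[0,0,-7],[0,0,-7],[0,0,-7],[0,0,-7],[0,0,-7]], "dr": [[0,0,0],[0,0,0],[0,0,0],[0,0,0],[0,0,0],[0,0,0],[0,0,0],[0,0,0],[0,0,0],[0,0,0]]}}

```text
clock: 12.85
position: [562.9, -62.7, 479.7]
ee_rot: [0.987, 0.159, 0.0, 0.0]
contact_force: [0.7, -0.0, -2.3]
gripper_width: 56.8
grasp_force: 64.2
```

```bash
python3 go.py 10.2 -7.5 477; python3 - <<'E'
from m import *
S=arm.get_image("side")[:,:,::-1].copy()
p=np.array(arm.read_state()["position"]);print("bottom centre if TCP-213:",proj(s,p-[0,0,213]))
print(np.round(arm.read_state()["joint_vel"],4))
a=cv2.resize(S[100:360,180:440],None,fx=2.3,fy=2.3,interpolation=cv2.INTER_CUBIC)
cv2.imwrite("pics/c6.png",a)
E
```

```text
clock 12.85 at b [10.6 -7.7] 479.7 q [ 0.18  0.24 -0.01  0.   -1.32  1.71] F [ 0.7 -0.  -2.3] w 56.8 g 64.2
travel [-0.4 -0.2  2.7] dr [ 0.0001 -0.0006 -0.0002] |d| 2.7
bottom centre if TCP-213: [305.49789723 173.27105014]
[-0.001  -0.0012 -0.0001 -0.0003 -0.0002 -0.0004]
```

View pics/c6.png

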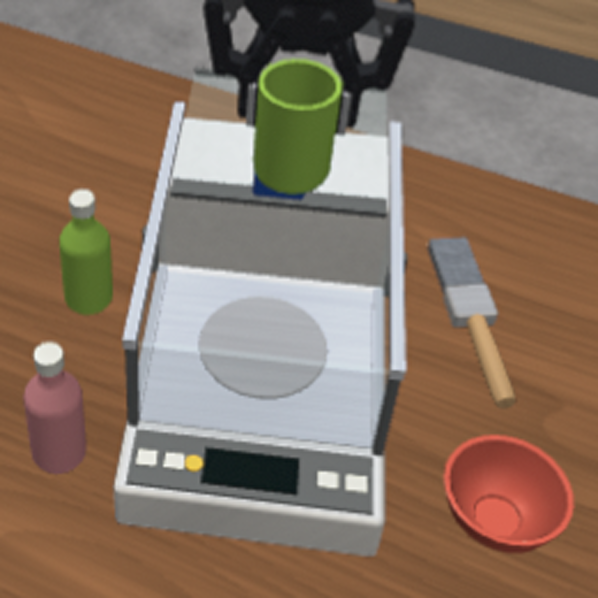

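The beaker hangs upright above the balance. Its base centre is near crop (291,172), against (289,168) predicted for a height of about 266 mm. The pan is empty, the door is back, no balls lie about and the bystanders are in place. Handing in.

```bash
python3 -c "
from bench import arm
print(arm.job_done())"
```

```text
the job is handed in; nothing more can be done
None
```

The job is handed in: the door is fully back against its stop, and the arm is holding the beaker upright and still above the balance. Its underside is at about 266 mm, roughly 88 mm above the shield's highest part, with no balls seen outside it and the bottles, bowl and brush where they were.

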